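# Dock the photocell carriage past its cam lock

### The job

Bring the clear cell up to the lamp and lock it there, all by pushing with the fingertips: push the red-knobbed lever round to its open end, so that the brass cam turns its low side to the roller; push the carriage by its rubber pad fully home against the end stops; then push the lever all the way back, so that the cam's nose closes behind the roller. Do not touch the cell itself, which must stay seated in its nest, lift nothing, and leave the vials, tweezers and clip where they are.

Things in the scene. Friction and masses are not known exactly. Their poses are not given: they have to be found in the camera images.
- stage: fixed bed: aluminium base plate 270 x 150 x 12 mm with two steel rails; black lamp head at its far end, 90 mm high (x +13..+110, y -15..+55 mm). Origin: centre of the plate's underside on the worktop. x runs along the slide towards the lamp, y to the left, z up; offsets below are in this frame (stage). The carriage runs along y = +20 mm.
- carriage (a joint): travel (m) of the carriage, the follower slide, to stage +x: 0 at the start, 0.055 home on its end stops. Dark block 90 x 70 mm, top at z = 32 mm, centre at x = -70 mm + travel. About 2.5 N friction; stays where left. Steel roller 16 mm across on its right side (y = -25 mm, z 20..30, x as the centre): a closed cam stops it at about 0.025.
- push_pad (a point): middle of the black rubber pad (40 mm wide, z = 36..72 mm) on the robot-side face of the upright aluminium plate (54 mm wide, z = 22..78 mm) at the carriage's rear end; moves with the carriage; pushed along stage +x. At the start it lies at stage x = -125.5 mm, y = +20 mm, z = 54 mm.
- nest (a point): middle of the carriage's nest floor, 32 mm above the worktop, on which the cell stands; axes as the stage; moves with the carriage.
- cam_lever (a joint): angle (rad) of brass cam and lever, anticlockwise from above. 0 = closed stop: nose (26 mm long) points to +y into the roller's path, which runs 22 mm from the pivot; 1.66 = open stop: the low side (11 mm) faces the path. The roller passes above 1.2. About 2 N at the knob turns it; stays where left. Starts at 0 to 0.35.
- cam_pivot (a point): vertical axis of cam and lever, at stage x = -30 mm, y = -47 mm; point 24 mm above the worktop, at the cam plate (z = 20..29 mm).
- lever_knob (a point): middle of the red upright knob, 18 mm across, z = 43..80 mm (this point 61.5 mm), at the lever's end 70 mm from the pivot; moves with the lever. Its direction from the pivot is cam_lever - 2.094 rad from stage +x: closed, to the right and 30 degrees back; open, to the lamp and 25 degrees right.
- cell: clear acrylic electrochemical cell, body 50 x 56 mm and 52 mm high, standing loose in the nest (top 84 mm above the worktop); origin on its underside. Rides along with the carriage; not to be touched.
- vial_amber: amber sample vial with black cap, 23 mm across, 47 mm high, standing left of the stage; origin at its foot. Leave alone.
- vial_clear: clear sample vial with black cap, 23 mm across, 47 mm high, standing left of the stage; origin at its foot. Leave alone.
- tweezers: steel tweezers, 118 x 17 x 10 mm, lying right of the stage; origin under their middle. Leave alone.
- clip_red: red test clip, 66 x 16 x 11 mm, lying near the stage's right rear corner; origin under its middle. Leave alone.

How it is judged:
On the way, in this order (a step that is already met when the one before it is completed fails the run):
1. the lever is turned until the cam is at its low point, while the carriage is still behind the cam (value of joint cam_lever above 1.3 rad and value of joint carriage below 0.03 m), for 0.1 s.
2. the carriage is pushed fully home with the cam still low (value of joint carriage above 0.052 m and value of joint cam_lever above 1.2 rad), for 0.1 s.
At the end, for the whole second after the job is handed in: the carriage stands within 3 mm of its end stops, the cam lever is back within 0.12 rad of closed behind the roller, and the cell stands upright and still in its nest (value of joint carriage above 0.052 m and value of joint cam_lever below 0.12 rad and horizontal distance between cell and nest below 0.0145 m and z of cell in the frame of nest below 0.004 m and angle between cell's own z axis and vertical below 0.08 rad and linear speed of cell below 0.02 m/s); the robot touches nothing.
It fails at once if the cell is touched by the robot (contact force between any of the fingers, the arm and cell above 1 N).
It fails at once if the cell is lifted or tipped out of its nest (z of cell in the frame of nest above 0.006 m or angle between cell's own z axis and vertical above 0.2 rad).
It fails at once if a bystander (vial, tweezers, clip) is shifted by more than 15 mm, or lifted (distance of any of vial_amber, vial_clear, tweezers, clip_red from where it was at the start of the episode above 0.015 m).
It also fails if it takes over 64 s, if anything falls off the work surface, if the arm or the gripper's body presses on something with over 40 N, if the wrist force passes 120 N, or if a joint passes its speed limit or range.

### The arm

A 7-joint arm with a two-finger parallel gripper is mounted at the origin on a cart in front of the work surface, level with it; the furniture and walls round the work are solid. World frame = base frame: x ahead of the robot, y to its left, z up, the work surface at z = 0. Lengths are in m, angles in rad, forces in N, time in s.
With the tool pointing down it reaches from about 0.4 to 0.85 m from the base axis. Payload 4.5 kg.
Tool frame: the origin (TCP) lies at the very end of the fingers, on their centre line; the grasp point (between the pads) lies 19 mm behind it (grip_point_offset is the distance from the TCP to the grasp point, in m); z points along the fingers, y is the line along which they close (so a half turn about z gives the same grasp; the last joint's range is limited). The gripper opens to 88 mm and grips with 3 to 60 N. Pads are 18 mm wide; open, the fingers measure 123 mm over their backs; the gripper's body (75 mm by 187 mm) begins 45 mm behind the grasp point.
Start: joints at [-1.267, 0.689, -0.195, 1.565, 0.157, 0.902, -0.215], TCP at [0.167, 0.602, 0.239] pointing down, gripper open.
Joint ranges: [-3.01, 3.01], [-0.46, 2.08], [-1.47, 1.51], [0.13, 2.56], [-1, 4.14], [0.04, 2.09], [-2.66, 2.66]. Speed limits (rad/s): [2.57, 2.57, 3.14, 3.14, 3.14, 3.14, 3.14].

### API

Orientations are given as a unit quaternion [x, y, z, w].
In Python, from plant import get_state, snapshot, camera_params, finish_job, grip_point_offset gives the robot as it stands.
- The arm moves only by the tool creep_tool, called after ">>>" as name(argument=value, ...), one argument or row to a line, values as JSON. Schema: {"type":"object","properties":{"offsets":{"type":"array","items":{"type":"object","properties":{"aperture":{"type":"number"},"d":{"type":"array","items":{"type":"number"},"minItems":3,"maxItems":3},"rotvec":{"type":"array","items":{"type":"number"},"minItems":3,"maxItems":3}},"additionalProperties":false,"required":["aperture"]},"minItems":1,"maxItems":10},"clamp_n":{"type":"number"},"only":{"type":"string"},"quiet":{"type":"boolean"},"lines":{"type":"string"}},"required":["offsets"],"additionalProperties":false}. offsets is a list of rows, 1 to 10 of them, each an object with the fields aperture (the opening from 0.0 (shut) to 1.0 (fully open)), d (a list: dx, dy, dz in mm), rotvec (a list: a rotation vector rx, ry, rz in units of 0.05 rad); a field left out counts as zero (the opening has to be given); each row is the pose to reach, as a shift and turn from the pose commanded when the call began, along the tool's axes at that moment; what a row does not reach only later rows make up. A row lasts 1/10 s, in which the tool goes at most 0.05 m and 0.15 rad, less where a joint would pass 70% of its speed; a pose out of reach is approached as far as the arm can. The fingers move at their own pace and stop on an object; clamp_n is the grip in N (left out, the last holds). Time passes only in rows, so rows that do not move let the fingers close. The tool returns the time, the measured TCP pose, the force, the opening and the grip force at its end. only (a regular expression) keeps the lines of the reply that match it, lines (a string "A,B") keeps lines A to B, and quiet returns only ok. Input that does not fit is refused with a message, and nothing moves.
- get_state(): the state, without advancing time (a new reading comes with each control period).
- snapshot(name): name is "scene" or "top" or "wrist"; returns (picture, depth): 384x512x3 uint8, red, green, blue; 384x512 float32, m along the optical axis (not along the pixel's ray), 0 where there is no reading.
- camera_params(name): a dict with "fx", "fy", "cx", "cy" (pixels), "rvec" (rotation vector, rad) and "tvec" (3), from world to camera coordinates, as OpenCV has them. Camera axes: x right, y down, z forward; pixel columns grow to the right and rows downward; lengths in m; the calibration is good to about 2 mm. A picture is of the moment at which its call begins: read the wrist's pose just before it. camera_params takes no time and is no camera call; for the wrist camera it gives the pose at the moment of the call.
- finish_job(): hands the job in; it is judged then, once.
The state is a dict: "clock": time; "q": joint angles; "qd": joint speeds; "joint_torque": joint torques, N m; "tool_pos": TCP position; "eef_rot": TCP orientation; "contact_force": force on the tool from outside, world axes, zero at the start; "moment": the same for the moment, N m; "opening": opening from 0.0 (shut) to 1.0 (fully open); "finger_force": force on a finger pad.
Only numpy, scipy, OpenCV 4.12 (cv2) and the standard library are available. Lean on these libraries where they do the work, as an engineer would, in place of code of your own. Each camera call takes 0.05 s, during which the arm holds its last target. There are 200 camera calls.

## Working session

There is one attempt and no reset: what is moved stays moved. The work goes in short steps, Python scripts to look and compute and a tool call to move; the robot and the scene stay as the last step left them, time stands still between calls to the robot, and variables do not carry over. Pictures are saved under pics/ and viewed, at most 10 in all, crops included, and the job is handed in when it is done.

```bash
mkdir -p pics; ls; python3 - <<'E'
from plant import *
import cv2,numpy as np
print(get_state(), grip_point_offset)
for n in("scene","top"):
    p,d=snapshot(n); cv2.imwrite(f"pics/{n}0.png",p[:,:,::-1]); np.save(f"pics/{n}0.npy",d); print(n,camera_params(n))
E
```

```text
pics
{'clock': 0.0, 'q': array([-1.26721354,  0.6900057 , -0.19450915,  1.56633821,  0.15731721,
        0.90248936, -0.21510017]), 'qd': array([-1.47477168e-03,  1.78345239e-04, -1.50537584e-03,  7.95098257e-05,
        1.29847185e-03, -5.87985442e-04,  7.93485412e-04]), 'joint_torque': array([-1.32934406e-04, -5.27571988e+01, -1.26717590e+00, -1.53423786e+01,
       -5.26805513e-02,  6.57226512e-03,  1.76046556e-04]), 'tool_pos': array([0.16646247, 0.60177093, 0.23789791]), 'eef_rot': array([ 1.34437814e-01,  9.90921602e-01, -9.22258101e-04, -5.10901613e-05]), 'contact_force': array([0.35262732, 0.57313171, 0.22245847]), 'moment': array([ 0.00768881, -0.03891942,  0.04205903]), 'finger_force': 0.0, 'opening': 1.0001919825210506} 0.0187
scene {'fx': 423.24950345895707, 'fy': 423.24950345895707, 'cx': 261.44753649846166, 'cy': 191.2367051894265, 'rvec': array([ 0.74325096, -2.43670261,  1.32449113]), 'tvec': array([0.51789429, 0.25455782, 0.58660684])}
top {'fx': 379.0311609264083, 'fy': 379.0311609264083, 'cx': 253.8200242017642, 'cy': 187.14247200102565, 'rvec': array([ 2.18137771, -2.20778665,  0.14092828]), 'tvec': array([-0.04114099,  0.60162276,  0.8524781 ])}
```

View pics/top0.png

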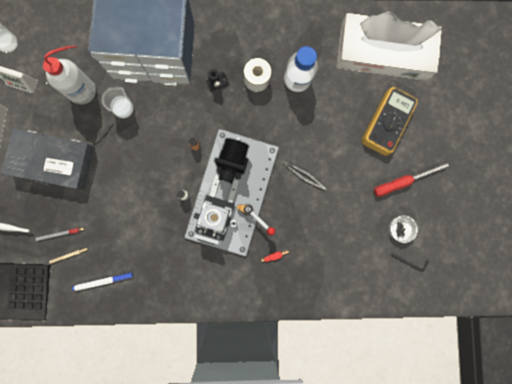

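View pics/scene0.png

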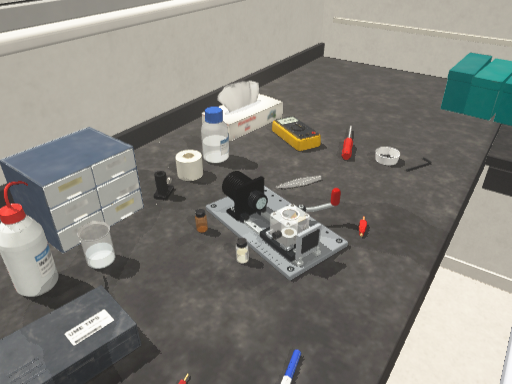

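The top view shows the plate with corners near (222,130), (278,145), (245,255), (186,240), the red knob at about (270,231), and the clip at (274,257). The cell is at (213,218). The scene view agrees with this, and the pad faces the robot. Next I'll measure the plate and knob.

```bash
cat > h.py <<'E'
import cv2,numpy as np
from plant import *
def cam(n):
    c=camera_params(n); R=cv2.Rodrigues(np.array(c["rvec"]))[0]
    return c,R,np.array(c["tvec"])
def ray(n,uv,z):
    c,R,t=cam(n); uv=np.atleast_2d(uv).astype(float)
    d=np.c_[(uv[:,0]-c["cx"])/c["fx"],(uv[:,1]-c["cy"])/c["fy"],np.ones(len(uv))]@R
    o=-R.T@t
    return o+d*((z-o[2])/d[:,2])[:,None]
def cloud(n,dep):
    c,R,t=cam(n); v,u=np.mgrid[:dep.shape[0],:dep.shape[1]]
    P=np.dstack([(u-c["cx"])/c["fx"]*dep,(v-c["cy"])/c["fy"]*dep,dep])
    return (P-t)@R
E
python3 - <<'E'
from h import *
im=cv2.imread("pics/top0.png"); d=np.load("pics/top0.npy")
W=cloud("top",d); 
print("table z",np.median(W[260:300,140:200,2]), W[120:240:1,300:350,2].std())
hsv=cv2.cvtColor(im,cv2.COLOR_BGR2HSV)
roi=np.zeros(d.shape,bool); roi[120:265,175:290]=1
z=W[...,2]
m=roi&(z>.006)&(z<.15)
n,l,s,c=cv2.connectedComponentsWithStats(m.astype(np.uint8))
k=1+np.argmax(s[1:,4]); print(s[1:].tolist())
m=(l==k)
# plate points: low z, grey
pm=m&(z>.006)&(z<.018)
r=cv2.minAreaRect(W[pm][:,:2].astype(np.float32)); print("z-plate",np.median(z[pm]),r,cv2.boxPoints(r))
# colour mask
g=roi&(hsv[...,1]<40)&(hsv[...,2]>120)
g=cv2.morphologyEx(g.astype(np.uint8),cv2.MORPH_OPEN,np.ones((3,3)))
cs=max(cv2.findContours(g,0,2)[0],key=cv2.contourArea)
h=ray("top",cs[:,0],.012)[:,:2].astype(np.float32); r=cv2.minAreaRect(h); print("colour",r,cv2.boxPoints(r))
for nm in("top","scene"):
    im=cv2.imread(f"pics/{nm}0.png"); W=cloud(nm,np.load(f"pics/{nm}0.npy"))
    hsv=cv2.cvtColor(im,cv2.COLOR_BGR2HSV)
    red=((hsv[...,0]<8)|(hsv[...,0]>172))&(hsv[...,1]>150)&(hsv[...,2]>80)
    n,l,s,c=cv2.connectedComponentsWithStats(red.astype(np.uint8))
    for i in range(1,n):
        if s[i,4]>15: 
            p=W[l==i]; t=p[p[:,2]>p[:,2].max()-.006]; print(nm,c[i],s[i,4],"med",np.median(p,0),"top",t.mean(0),len(t))
big=cv2.resize(cv2.imread("pics/top0.png")[115:270,165:300],None,fx=5,fy=5*.75,interpolation=2); big=cv2.resize(cv2.imread("pics/top0.png")[120:265,170:300],None,fx=4,fy=4,interpolation=2); cv2.imwrite("pics/crop0.png",big)
E
```

```text
table z 0.0007368361676795339 0.055820703531106027
[[184, 130, 94, 126, 7340], [188, 138, 12, 13, 111], [286, 163, 1, 1, 1], [288, 164, 1, 1, 1], [287, 166, 3, 3, 3], [176, 190, 13, 11, 101], [286, 193, 1, 1, 1], [261, 251, 27, 11, 122], [258, 257, 1, 1, 1]]
z-plate 0.01259512461957774 ((0.5923950672149658, 0.003910817205905914), (0.15028755366802216, 0.2703007459640503), 72.47550964355469) [[ 0.44089046 -0.02704982]
 [ 0.69864607 -0.108441  ]
 [ 0.7438997   0.03487145]
 [ 0.48614407  0.11626264]]
colour ((0.5894491076469421, -0.01035243272781372), (0.17985357344150543, 0.2715243399143219), 72.73847961425781) [[ 0.43311733 -0.05594375]
 [ 0.6924123  -0.13651414]
 [ 0.7457809   0.03523888]
 [ 0.4864859   0.11580928]]
top [52.74733096 62.90391459] 281 med [0.83837188 0.35297522 0.15777379] top [ 0.52332816 -0.01311495  0.90350267] 2
top [393.54200542 185.36856369] 369 med [ 0.60278947 -0.38013598  0.02279745] top [ 0.52332816 -0.01311495  0.90350267] 4
top [270.625      230.72916667] 48 med [ 0.5007815  -0.08208428  0.07888159] top [ 0.52332816 -0.01311495  0.90350267] 1
top [ 73.5 230.5] 22 med [0.50666757 0.36793181 0.008213  ] top [0.50669528 0.36830686 0.00857904] 22
top [273.20754717 256.38679245] 106 med [ 0.43892368 -0.09367735  0.01167161] top [ 0.52332816 -0.01311495  0.90350267] 1
scene [347.03191489 148.32978723] 188 med [ 0.59780608 -0.36442634  0.02149659] top [ 0.60172303 -0.37701849  0.02328023] 103
scene [ 10.86692759 208.25636008] 511 med [0.83428367 0.35967114 0.15617315] top [0.84666561 0.34816767 0.18819107] 41
scene [335.08088235 196.08823529] 136 med [ 0.49958545 -0.07636381  0.06662577] top [ 0.50110118 -0.08002897  0.07788027] 41
scene [362.22680412 226.10309278] 97 med [ 0.43960627 -0.09122658  0.01063485] top [ 0.43997565 -0.09072607  0.01073271] 88
scene [181.91304348 381.73913043] 23 med [0.50889766 0.36127459 0.00782039] top [0.50908489 0.3613452  0.00772149] 23
```

View pics/crop0.png

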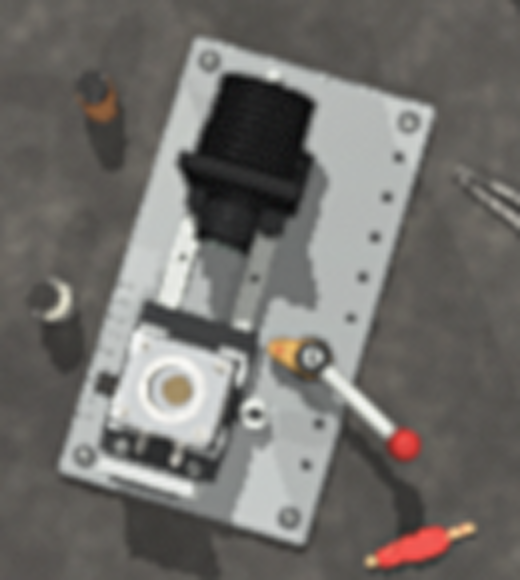

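The crop shows the lever closed with its nose at (285,350) towards the roller at (253,412). The pivot is at (313,355) and the knob at (405,443). The depth fit gives a plate of 270.3 x 150.3 mm, so the pose is good, with centre (0.592, 0.004) and yaw -17.5°. The knob measures 70 mm from the pivot, which puts cam_lever at about 0.06.

```bash
cat >> h.py <<'E'
from scipy.spatial.transform import Rotation as Rn
C=np.array([.5924,.0039]); Y=np.radians(-17.52)
S=np.array([[np.cos(Y),-np.sin(Y)],[np.sin(Y),np.cos(Y)]])
P0=np.array([-.030,-.047])
def stage(p): return S.T@(np.asarray(p)[:2]-C)
def knob(a,off=0.,r=.07):
    "knob centre in stage at cam angle a, shifted off along the opening direction"
    f=a-2.094; return P0+r*np.array([np.cos(f),np.sin(f)])+off*np.array([-np.sin(f),np.cos(f)])
def rows(tg):
    "tg: stage x,y, z, heading of -tool x in stage (rad) -> shift, turn in tool axes"
    s=get_state(); R0=Rn.from_quat(s["eef_rot"])
    print("tool stage",stage(s["tool_pos"]).round(4),"z",s["tool_pos"][2].round(4))
    for x,y,z,h in tg:
        w=np.r_[C+S@[x,y],z]; g=h+Y
        R=Rn.from_matrix(np.array([[-np.cos(g),np.sin(g),0],[-np.sin(g),-np.cos(g),0],[0,0,-1]])@np.diag([1,-1,1])) if 0 else Rn.from_matrix(np.column_stack([[-np.cos(g),-np.sin(g),0],[-np.sin(g),np.cos(g),0],[0,0,-1]]))
        print(np.r_[R0.inv().apply(w-s["tool_pos"]),(R0.inv()*R).as_rotvec()].round(3).tolist())
E
sed -i 's/R=Rn.from_matrix(np.array.*if 0 else /R=/' h.py
python3 - <<'E'
from h import *
k=knob(.06,-.03); v=S.T@(np.array([.45,.3])-C)
print("knob",stage([.501,-.081]),knob(.06))
rows([(v[0],v[1],.238,0),(*k,.2,-.46),(*k,.05,-.46)])
E
```

```text
knob [-0.06160195 -0.10847659] [-0.06127715 -0.10962379]
tool stage [-0.5862  0.442 ] z 0.238
[-0.354, -0.215, 0.0, -0.002, 0.0, 0.036]
[-0.478, -0.556, 0.039, -0.002, 0.0, 0.496]
[-0.478, -0.556, 0.189, -0.002, 0.0, 0.496]
```

Careful with the scale: shifts go in mm and turns go in units of 0.05 rad. That gives: -0.354 m is -354, -0.215 m is -215, 0.036 rad is 0.72.

>>> creep_tool(
  offsets=[
    {"aperture":0, "d":[-354, -215, 0], "rotvec":[0, 0, 0.72]},
    {"aperture":0, "d":[-354, -215, 0], "rotvec":[0, 0, 0.72]},
    {"aperture":0, "d":[-354, -215, 0], "rotvec":[0, 0, 0.72]},
    {"aperture":0, "d":[-354, -215, 0], "rotvec":[0, 0, 0.72]},
    {"aperture":0, "d":[-354, -215, 0], "rotvec":[0, 0, 0.72]},
    {"aperture":0, "d":[-354, -215, 0], "rotvec":[0, 0, 0.72]},
    {"aperture":0, "d":[-354, -215, 0], "rotvec":[0, 0, 0.72]},
    {"aperture":0, "d":[-354, -215, 0], "rotvec":[0, 0, 0.72]},
    {"aperture":0, "d":[-354, -215, 0], "rotvec":[0, 0, 0.72]},
    {"aperture":0, "d":[-354, -215, 0], "rotvec":[0, 0, 0.72]},
  ],
)

```text
clock: 1.1
tool_pos: [0.4522, 0.2982, 0.2383]
eef_rot: [0.155, 0.988, -0.001, 0.0]
contact_force: [0.0, 0.7, 0.8]
opening: 0.114
finger_force: 0.0
```

```bash
python3 -c "
from h import *
k=knob(.06,-.03)
rows([(*k,.2,-.46),(*k,.05,-.46)])"
```

```text
tool stage [-0.2223  0.2384] z 0.2383
[-0.136, -0.334, 0.039, -0.001, 0.001, 0.454]
[-0.136, -0.334, 0.189, -0.001, 0.001, 0.454]
```

>>> creep_tool(
  offsets=[
    {"aperture":0, "d":[-136, -334, 39], "rotvec":[0, 0, 9.08]},
    {"aperture":0, "d":[-136, -334, 39], "rotvec":[0, 0, 9.08]},
    {"aperture":0, "d":[-136, -334, 39], "rotvec":[0, 0, 9.08]},
    {"aperture":0, "d":[-136, -334, 39], "rotvec":[0, 0, 9.08]},
    {"aperture":0, "d":[-136, -334, 39], "rotvec":[0, 0, 9.08]},
    {"aperture":0, "d":[-136, -334, 39], "rotvec":[0, 0, 9.08]},
    {"aperture":0, "d":[-136, -334, 39], "rotvec":[0, 0, 9.08]},
    {"aperture":0, "d":[-136, -334, 39], "rotvec":[0, 0, 9.08]},
    {"aperture":0, "d":[-136, -334, 39], "rotvec":[0, 0, 9.08]},
    {"aperture":0, "d":[-136, -334, 39], "rotvec":[0, 0, 9.08]},
  ],
)

```text
clock: 2.1
tool_pos: [0.4798, -0.0553, 0.1998]
eef_rot: [0.369, 0.929, 0.001, -0.0]
contact_force: [-0.2, 0.8, -0.6]
opening: -0.002
finger_force: 0.0
```

```bash
python3 -c "
from h import *
k=knob(.06,-.03)
rows([(*k,.05,-.46)])
p,d=snapshot('wrist'); cv2.imwrite('pics/w1.png',p[:,:,::-1])"
```

```text
tool stage [-0.0895 -0.0903] z 0.1998
[-0.004, -0.005, 0.15, 0.002, -0.001, 0.01]
```

View pics/w1.png

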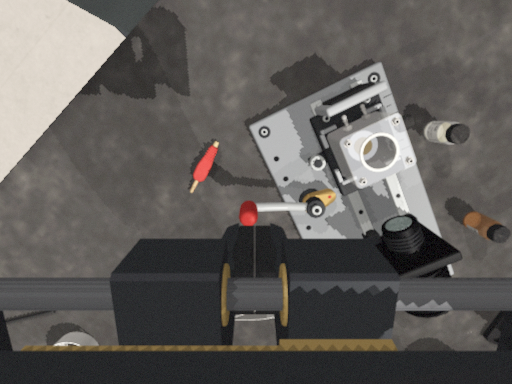

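The wrist view has the knob at (248,212), the closed fingers at about (255,240), and the clip at (205,165). I'll check this by projecting the estimated points.

```bash
python3 -c "
from h import *
c,R,t=cam('wrist')
K=np.array([[c['fx'],0,c['cx']],[0,c['fy'],c['cy']],[0,0,1]])
k=C+S@knob(.06); tp=get_state()['tool_pos']
pts=np.array([[*k,.08],[*(C+S@P0),.035],[*(C+S@[-.1255,.02]),.072],[.4398,-.091,.011],tp,tp-[0,0,.15]])
print(cv2.projectPoints(pts,c['rvec'],c['tvec'],K,None)[0][:,0].round(0).tolist(), (-R.T@t).round(3))"
```

```text
[[249.0, 219.0], [315.0, 205.0], [353.0, 90.0], [206.0, 164.0], [256.0, 242.0], [255.0, 176.0]] [ 0.428 -0.008  0.346]
```

Projections agree, with the knob perhaps 4 mm closer to the fingers. I'll back off 10 mm more and descend.

Scaled: 0.08 m is 80, 0.148 m is 148, 0.01 rad is 0.2.

>>> creep_tool(
  offsets=[
    {"aperture":0, "d":[8, -4, 40], "rotvec":[0, 0, 0.2]},
    {"aperture":0, "d":[8, -4, 80], "rotvec":[0, 0, 0.2]},
    {"aperture":0, "d":[8, -4, 120], "rotvec":[0, 0, 0.2]},
    {"aperture":0, "d":[8, -4, 148], "rotvec":[0, 0, 0.2]},
    {"aperture":0, "d":[8, -4, 148], "rotvec":[0, 0, 0.2]},
    {"aperture":0, "d":[8, -4, 148], "rotvec":[0, 0, 0.2]},
  ],
)

```text
clock: 2.75
tool_pos: [0.4712, -0.0539, 0.0521]
eef_rot: [0.374, 0.927, 0.0, -0.0]
contact_force: [0.2, -0.6, 0.1]
opening: 0.003
finger_force: 0.0
```

```bash
python3 -c "
from h import *
rows([(*knob(a,-.018),.05,a-.524) for a in (0.06,.2,.35,.5,.65,.8,.95)])"
```

```text
tool stage [-0.0982 -0.0916] z 0.0521
[-0.023, 0.0, 0.002, 0.0, -0.001, 0.003]
[-0.033, -0.002, 0.002, 0.001, -0.001, -0.137]
[-0.044, -0.002, 0.002, 0.001, -0.001, -0.287]
[-0.055, -0.001, 0.002, 0.001, -0.001, -0.437]
[-0.065, 0.002, 0.002, 0.001, -0.001, -0.587]
[-0.075, 0.006, 0.002, 0.001, -0.001, -0.737]
[-0.084, 0.012, 0.002, 0.001, -0.001, -0.887]
```

Scaled: -0.065 m is -65, -0.055 m is -55, -0.587 rad is -11.74.

>>> creep_tool(
  offsets=[
    {"aperture":0, "d":[-10, 0, 2]},
    {"aperture":0, "d":[-23, 0, 2]},
    {"aperture":0, "d":[-33, -2, 2], "rotvec":[0, 0, -2.74]},
    {"aperture":0, "d":[-44, -2, 2], "rotvec":[0, 0, -5.74]},
    {"aperture":0, "d":[-55, -1, 2], "rotvec":[0, 0, -8.74]},
    {"aperture":0, "d":[-65, 2, 2], "rotvec":[0, 0, -11.74]},
    {"aperture":0, "d":[-65, 2, 2], "rotvec":[0, 0, -11.74]},
  ],
)

```text
clock: 3.45
tool_pos: [0.5213, -0.1011, 0.0514]
eef_rot: [0.092, 0.996, 0.0, 0.002]
contact_force: [-0.4, -0.5, 0.4]
opening: 0.001
finger_force: 0.0
```

```bash
python3 -c "
from h import *
rows([(*knob(a,-.018),.05,a-.524) for a in (.65,.8,.95,1.1,1.25,1.4,1.5,1.6)])"
```

```text
tool stage [-0.0362 -0.1216] z 0.0514
[0.002, 0.003, 0.001, 0.0, 0.004, -0.004]
[-0.008, 0.001, 0.001, 0.0, 0.004, -0.154]
[-0.019, 0.001, 0.001, -0.0, 0.005, -0.304]
[-0.03, 0.002, 0.002, -0.001, 0.004, -0.454]
[-0.04, 0.005, 0.002, -0.001, 0.004, -0.604]
[-0.05, 0.01, 0.002, -0.001, 0.004, -0.754]
[-0.056, 0.014, 0.002, -0.001, 0.004, -0.854]
[-0.062, 0.018, 0.002, -0.002, 0.004, -0.954]
```

>>> creep_tool(
  offsets=[
    {"aperture":0, "d":[-8, 1, 1], "rotvec":[0, 0, -3.08]},
    {"aperture":0, "d":[-19, 1, 1], "rotvec":[0, 0, -6.08]},
    {"aperture":0, "d":[-30, 2, 1], "rotvec":[0, 0, -9.08]},
    {"aperture":0, "d":[-40, 5, 1], "rotvec":[0, 0, -12.08]},
    {"aperture":0, "d":[-50, 10, 1], "rotvec":[0, 0, -15.08]},
    {"aperture":0, "d":[-56, 14, 1], "rotvec":[0, 0, -17.08]},
    {"aperture":0, "d":[-60, 17, 1], "rotvec":[0, 0, -18.4]},
    {"aperture":0, "d":[-60, 17, 1], "rotvec":[0, 0, -18.4]},
  ],
)

```text
clock: 4.25
tool_pos: [0.5819, -0.0954, 0.0496]
eef_rot: [-0.358, 0.934, -0.001, 0.0]
contact_force: [0.0, -2.1, 0.7]
opening: 0.006
finger_force: 1.0
```

```bash
python3 -c "
from h import *
p,d=snapshot('wrist'); cv2.imwrite('pics/w2.png',p[:,:,::-1])
rows([(*knob(1.57,-.018),.05,1.57-.524)])"
```

```text
tool stage [ 0.0198 -0.0978] z 0.0496
[-0.001, -0.001, -0.0, -0.002, 0.0, -0.008]
```

View pics/w2.png

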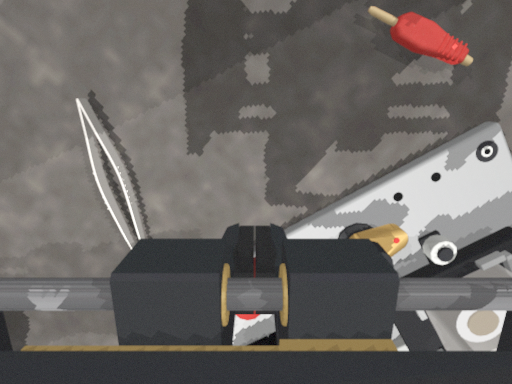

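The wrist view shows the brass nose at (400,237), turned back along the plate, with the roller free at (440,250). The knob is behind the fingers at (247,316). I'll retract and go to the pad.

Scaled: -0.1 m is -100, 0.02 m is 20.

>>> creep_tool(
  offsets=[
    {"aperture":0, "d":[20, 0, 0]},
    {"aperture":0, "d":[20, 0, 0]},
    {"aperture":0, "d":[20, 0, -50]},
    {"aperture":0, "d":[20, 0, -100]},
    {"aperture":0, "d":[20, 0, -120]},
    {"aperture":0, "d":[20, 0, -120]},
  ],
)

```text
clock: 4.9
tool_pos: [0.5691, -0.1062, 0.1725]
eef_rot: [-0.36, 0.933, -0.001, 0.004]
contact_force: [0.5, 0.4, 0.6]
opening: 0.004
finger_force: 0.0
```

```bash
python3 -c "
from h import *
rows([(-.16,.02,.17,0),(-.16,.02,.05,0)])"
```

```text
tool stage [ 0.0109 -0.112 ] z 0.1725
[-0.028, 0.214, 0.002, -0.001, 0.008, 1.042]
[-0.027, 0.215, 0.122, -0.001, 0.008, 1.042]
```

Scaled: 0.214 m is 214, -0.028 m is -28, 1.042 rad is 20.84.

>>> creep_tool(
  offsets=[
    {"aperture":0, "d":[-28, 214, 0], "rotvec":[0, 0, 20.84]},
    {"aperture":0, "d":[-28, 214, 0], "rotvec":[0, 0, 20.84]},
    {"aperture":0, "d":[-28, 214, 0], "rotvec":[0, 0, 20.84]},
    {"aperture":0, "d":[-28, 214, 0], "rotvec":[0, 0, 20.84]},
    {"aperture":0, "d":[-28, 214, 0], "rotvec":[0, 0, 20.84]},
    {"aperture":0, "d":[-28, 214, 0], "rotvec":[0, 0, 20.84]},
    {"aperture":0, "d":[-28, 214, 0], "rotvec":[0, 0, 20.84]},
    {"aperture":0, "d":[-28, 214, 0], "rotvec":[0, 0, 20.84]},
    {"aperture":0, "d":[-28, 214, 0], "rotvec":[0, 0, 20.84]},
  ],
)

```text
clock: 5.8
tool_pos: [0.443, 0.0701, 0.1683]
eef_rot: [0.15, 0.989, -0.0, -0.0]
contact_force: [-0.4, 0.1, -0.8]
opening: 0.006
finger_force: 0.0
```

```bash
python3 - <<'E'
from h import *
p,d=snapshot('wrist'); cv2.imwrite('pics/w3.png',p[:,:,::-1])
c,R,t=cam('wrist')
K=np.array([[c['fx'],0,c['cx']],[0,c['fy'],c['cy']],[0,0,1]])
pts=np.array([[*(C+S@knob(1.6)),.08],[*(C+S@[-.1255,.02]),.072],[*(C+S@[-.135,.095]),.012],[*(C+S@[-.135,-.075]),.012]])
print(cv2.projectPoints(pts,c['rvec'],c['tvec'],K,None)[0][:,0].round(0).tolist())
p,d=snapshot('top'); W=cloud('top',d); cv2.imwrite('pics/t3.png',p[:,:,::-1])
hsv=cv2.cvtColor(p,cv2.COLOR_RGB2HSV)
red=((hsv[...,0]<8)|(hsv[...,0]>172))&(hsv[...,1]>150)&(hsv[...,2]>80)
n,l,s,cc=cv2.connectedComponentsWithStats(red.astype(np.uint8))
for i in range(1,n):
    if s[i,4]>15 and 200<cc[i][0]<300:
        q=stage(ray('top',cc[i],.078)[0]); v=q-P0; print(cc[i],W[l==i].mean(0),q,np.hypot(*v),(np.arctan2(v[1],v[0])+2.094))
rows([(-.16,.02,.05,0)])
E
```

```text
[[153.0, 386.0], [257.0, 233.0], [329.0, 201.0], [165.0, 200.0]]
[271.         186.75609756] [ 0.59524472 -0.08228201  0.0992342 ] [ 0.03093145 -0.08246487] 0.07050105080441743 1.566887085545679
[273.17272727 256.46363636] [ 0.43972982 -0.09204528  0.01041273] [-0.11248068 -0.12984514] 0.11690329112456534 -0.25999000666726513
tool stage [-0.1622  0.0179] z 0.1684
[-0.002, 0.002, 0.118, 0.0, -0.001, 0.003]
```

View pics/w3.png

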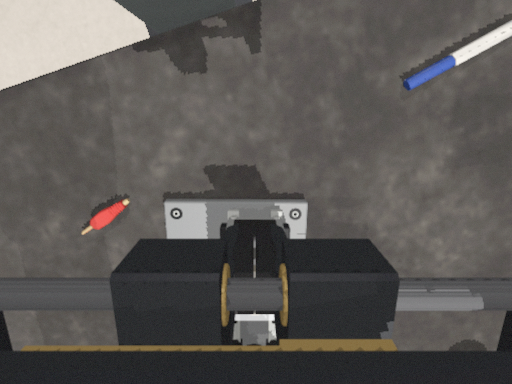

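The lever measures 1.57 rad at radius 70.5 mm, so step 1 should be met. In the wrist view the plate's rear edge is at row 200, and the pad's face is centred at (257,215), straight ahead of the fingers. I'll descend.

>>> creep_tool(
  offsets=[
    {"aperture":0, "d":[0, 2, 50]},
    {"aperture":0, "d":[0, 2, 100]},
    {"aperture":0, "d":[0, 2, 118]},
    {"aperture":0, "d":[-10, 2, 118]},
    {"aperture":0, "d":[-20, 2, 118]},
    {"aperture":0, "d":[-27, 2, 118]},
    {"aperture":0, "d":[-27, 2, 118]},
  ],
)

```text
clock: 6.6
tool_pos: [0.472, 0.0631, 0.0521]
eef_rot: [0.153, 0.988, 0.001, 0.002]
contact_force: [0.1, 0.9, 0.1]
opening: 0.004
finger_force: 0.0
```

```bash
python3 -c "
from h import *
rows([(-.1255+.055-.009,.02,.05,0)])"
```

```text
tool stage [-0.1326  0.0202] z 0.0521
[-0.053, -0.0, 0.002, 0.003, 0.003, -0.001]
```

Scaled: -0.046 m is -46, -0.043 m is -43.

>>> creep_tool(
  offsets=[
    {"aperture":0, "d":[-3, 0, 1]},
    {"aperture":0, "d":[-8, 0, 1]},
    {"aperture":0, "d":[-13, 0, 1]},
    {"aperture":0, "d":[-18, 0, 1]},
    {"aperture":0, "d":[-23, 0, 1]},
    {"aperture":0, "d":[-28, 0, 1]},
    {"aperture":0, "d":[-33, 0, 1]},
    {"aperture":0, "d":[-38, 0, 1]},
    {"aperture":0, "d":[-43, 0, 1]},
    {"aperture":0, "d":[-46, 0, 1]},
  ],
)

```text
clock: 7.6
tool_pos: [0.5142, 0.0495, 0.0497]
eef_rot: [0.152, 0.988, -0.0, 0.0]
contact_force: [-2.4, 0.9, 2.4]
opening: 0.008
finger_force: 1.4
```

>>> creep_tool(
  offsets=[
    {"aperture":0, "d":[-2, 0, 0]},
    {"aperture":0, "d":[-4, 0, 0]},
    {"aperture":0, "d":[-6, 0, 0]},
    {"aperture":0, "d":[-7, 0, 0]},
    {"aperture":0, "d":[-7, 0, 0]},
  ],
)

```text
clock: 8.1
tool_pos: [0.5204, 0.0475, 0.0497]
eef_rot: [0.152, 0.988, -0.0, 0.0]
contact_force: [-1.7, -0.6, 0.2]
opening: 0.003
finger_force: 0.8
```

```bash
python3 -c "
from h import *
rows([(-.1255+.055-.009,.02,.05,0)])"
```

```text
tool stage [-0.0818  0.0199] z 0.0497
[-0.002, 0.0, -0.0, -0.0, 0.0, 0.001]
```

Not yet at the stop; I'll press on in 1 mm steps until the force rises.

Scaled: -0.003 m is -3, -0.002 m is -2.

>>> creep_tool(
  offsets=[
    {"aperture":0, "d":[-1, 0, 0]},
    {"aperture":0, "d":[-2, 0, 0]},
    {"aperture":0, "d":[-3, 0, 0]},
    {"aperture":0, "d":[-3, 0, 0]},
  ],
)

```text
clock: 8.5
tool_pos: [0.5226, 0.0468, 0.0496]
eef_rot: [0.152, 0.988, -0.0, -0.0]
contact_force: [-3.6, 0.5, 1.6]
opening: 0.005
finger_force: 1.9
```

>>> creep_tool(
  offsets=[
    {"aperture":0, "d":[-1, 0, 0]},
    {"aperture":0, "d":[-2, 0, 0]},
    {"aperture":0, "d":[-2, 0, 0]},
  ],
)

```text
clock: 8.8
tool_pos: [0.5226, 0.0468, 0.0496]
eef_rot: [0.151, 0.988, -0.0, -0.002]
contact_force: [-8.2, 0.9, 6.1]
opening: 0.001
finger_force: 4.0
```

```bash
python3 -c "
from h import *
rows([(-.1255+.055-.009,.02,.05,0)])"
```

```text
tool stage [-0.0795  0.0199] z 0.0496
[-0.0, 0.0, -0.0, -0.001, -0.004, 0.002]
```

The fingers stopped at exactly the expected home position and the force is rising. Now I'll back off, rise, and go to the other side of the knob.

Scaled: -0.12 m is -120, -0.1 m is -100.

>>> creep_tool(
  offsets=[
    {"aperture":0, "d":[10, 0, 0]},
    {"aperture":0, "d":[40, 0, 0]},
    {"aperture":0, "d":[40, 0, 0]},
    {"aperture":0, "d":[40, 0, -50]},
    {"aperture":0, "d":[40, 0, -100]},
    {"aperture":0, "d":[40, 0, -120]},
    {"aperture":0, "d":[40, 0, -120]},
  ],
)

```text
clock: 9.5
tool_pos: [0.4904, 0.0589, 0.1729]
eef_rot: [0.152, 0.988, 0.002, 0.004]
contact_force: [-0.1, 1.6, -0.4]
opening: 0.0
finger_force: 0.0
```

```bash
python3 - <<'E'
from h import *
p,d=snapshot('top'); cv2.imwrite('pics/t4.png',cv2.resize(p[120:265,170:300,::-1],None,fx=4,fy=4,interpolation=2))
hsv=cv2.cvtColor(p,cv2.COLOR_RGB2HSV)
red=((hsv[...,0]<8)|(hsv[...,0]>172))&(hsv[...,1]>150)&(hsv[...,2]>80)
n,l,s,cc=cv2.connectedComponentsWithStats(red.astype(np.uint8))
for i in range(1,n):
    if s[i,4]>15 and 200<cc[i][0]<300:
        q=stage(ray('top',cc[i],.078)[0]); v=q-P0; print(cc[i],q,np.hypot(*v),(np.arctan2(v[1],v[0])+2.094))
rows([(*knob(1.57,.033),.17,1.57-.524),(*knob(1.57,.033),.05,1.57-.524)])
E
```

```text
[271.         186.90697674] [ 0.03061301 -0.08255919] 0.07027369643846051 1.5634475121434834
[273.17117117 256.4954955 ] [-0.11254675 -0.12986116] 0.11696126420091853 -0.2602936525047346
tool stage [-0.1149  0.0209] z 0.1711
[-0.162, -0.074, 0.002, 0.0, 0.006, -1.046]
[-0.161, -0.075, 0.122, 0.0, 0.006, -1.046]
```

View pics/t4.png

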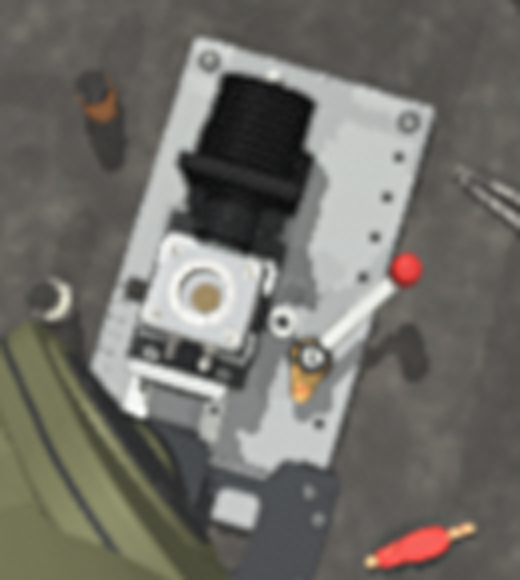

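The crop shows the carriage home, with the cell seated under the lamp at (205,290). The roller at (283,320) is past the pivot at (313,355), and the knob is at (405,268) in the open position.

Scaled: -0.162 m is -162, -0.074 m is -74, -1.046 rad is -20.92.

>>> creep_tool(
  offsets=[
    {"aperture":0, "d":[-162, -74, 0], "rotvec":[0, 0, -20.92]},
    {"aperture":0, "d":[-162, -74, 0], "rotvec":[0, 0, -20.92]},
    {"aperture":0, "d":[-162, -74, 0], "rotvec":[0, 0, -20.92]},
    {"aperture":0, "d":[-162, -74, 0], "rotvec":[0, 0, -20.92]},
    {"aperture":0, "d":[-162, -74, 0], "rotvec":[0, 0, -20.92]},
    {"aperture":0, "d":[-162, -74, 0], "rotvec":[0, 0, -20.92]},
    {"aperture":0, "d":[-162, -74, 0], "rotvec":[0, 0, -20.92]},
    {"aperture":0, "d":[-162, -74, 0], "rotvec":[0, 0, -20.92]},
    {"aperture":0, "d":[-162, -74, 0], "rotvec":[0, 0, -20.92]},
  ],
)

```text
clock: 10.45
tool_pos: [0.6188, -0.061, 0.1683]
eef_rot: [-0.361, 0.933, 0.0, -0.001]
contact_force: [0.6, -0.0, 0.3]
opening: 0.004
finger_force: 0.0
```

```bash
python3 - <<'E'
from h import *
rows([(*knob(1.57,.033),.05,1.57-.524)])
E
```

```text
tool stage [ 0.0448 -0.0539] z 0.1683
[-0.002, -0.002, 0.118, 0.001, -0.001, -0.002]
```

Scaled: 0.118 m is 118, 0.08 m is 80.

>>> creep_tool(
  offsets=[
    {"aperture":0, "d":[-2, -2, 40]},
    {"aperture":0, "d":[-2, -2, 80]},
    {"aperture":0, "d":[-2, -2, 118]},
    {"aperture":0, "d":[-2, -2, 118]},
    {"aperture":0, "d":[-2, -2, 118]},
  ],
)

```text
clock: 10.95
tool_pos: [0.622, -0.0606, 0.0518]
eef_rot: [-0.362, 0.932, 0.0, -0.0]
contact_force: [0.1, -0.2, 0.7]
opening: 0.007
finger_force: 0.0
```

```bash
python3 - <<'E'
from h import *
rows([(*knob(a,.018),.05,a-.524) for a in (1.57,1.45,1.3,1.15,1.,.85,.7)])
E
```

```text
tool stage [ 0.0476 -0.0526] z 0.0518
[0.016, 0.0, 0.002, 0.001, -0.0, 0.0]
[0.024, -0.002, 0.002, 0.001, -0.0, 0.12]
[0.035, -0.002, 0.002, 0.001, -0.0, 0.27]
[0.046, -0.001, 0.002, 0.0, -0.0, 0.42]
[0.057, 0.001, 0.002, 0.0, -0.0, 0.57]
[0.067, 0.005, 0.002, 0.0, -0.001, 0.72]
[0.076, 0.011, 0.002, 0.0, -0.001, 0.87]
```

Scaled: 0.076 m is 76, 0.067 m is 67, 0.87 rad is 17.4.

>>> creep_tool(
  offsets=[
    {"aperture":0, "d":[8, 0, 1]},
    {"aperture":0, "d":[16, 0, 1]},
    {"aperture":0, "d":[24, -2, 1], "rotvec":[0, 0, 2.4]},
    {"aperture":0, "d":[35, -2, 1], "rotvec":[0, 0, 5.4]},
    {"aperture":0, "d":[46, -1, 1], "rotvec":[0, 0, 8.4]},
    {"aperture":0, "d":[57, 1, 1], "rotvec":[0, 0, 11.4]},
    {"aperture":0, "d":[67, 5, 1], "rotvec":[0, 0, 14.4]},
    {"aperture":0, "d":[76, 11, 1], "rotvec":[0, 0, 17.4]},
    {"aperture":0, "d":[76, 11, 1], "rotvec":[0, 0, 17.4]},
  ],
)

```text
clock: 11.85
tool_pos: [0.5583, -0.1053, 0.0524]
eef_rot: [0.065, 0.998, -0.001, 0.001]
contact_force: [-0.5, 0.4, 0.5]
opening: 0.002
finger_force: 0.0
```

```bash
python3 - <<'E'
from h import *
rows([(*knob(a,.018),.05,a-.524) for a in (.7,.55,.4,.25,.1,.03,-.03)])
E
```

```text
tool stage [ 0.0003 -0.1144] z 0.0524
[0.0, 0.002, 0.002, -0.001, 0.002, -0.001]
[0.011, -0.0, 0.002, -0.001, 0.002, 0.149]
[0.021, -0.001, 0.002, -0.001, 0.002, 0.299]
[0.032, 0.001, 0.002, -0.001, 0.002, 0.449]
[0.043, 0.004, 0.002, -0.001, 0.002, 0.599]
[0.047, 0.006, 0.002, -0.0, 0.002, 0.669]
[0.051, 0.007, 0.002, -0.0, 0.002, 0.729]
```

Scaled: 0.051 m is 51, 0.05 m is 50, 0.72 rad is 14.4.

>>> creep_tool(
  offsets=[
    {"aperture":0, "d":[11, 0, 1], "rotvec":[0, 0, 2.98]},
    {"aperture":0, "d":[21, -1, 1], "rotvec":[0, 0, 5.98]},
    {"aperture":0, "d":[32, 1, 1], "rotvec":[0, 0, 8.98]},
    {"aperture":0, "d":[43, 4, 1], "rotvec":[0, 0, 11.98]},
    {"aperture":0, "d":[47, 6, 1], "rotvec":[0, 0, 13.38]},
    {"aperture":0, "d":[50, 7, 1], "rotvec":[0, 0, 14.4]},
    {"aperture":0, "d":[51, 7, 1], "rotvec":[0, 0, 14.4]},
  ],
)

```text
clock: 12.55
tool_pos: [0.5121, -0.0927, 0.051]
eef_rot: [0.411, 0.912, 0.001, 0.004]
contact_force: [3.8, -5.3, -1.2]
opening: 0.007
finger_force: 3.5
```

>>> creep_tool(
  offsets=[
    {"aperture":0, "d":[1, 0, 0]},
    {"aperture":0, "d":[2, 0, 0]},
    {"aperture":0, "d":[2, 0, 0]},
  ],
)

```text
clock: 12.85
tool_pos: [0.5121, -0.0926, 0.051]
eef_rot: [0.411, 0.911, 0.0, 0.005]
contact_force: [6.6, -6.8, -2.1]
opening: 0.006
finger_force: 4.8
```

```bash
python3 - <<'E'
from h import *
rows([(*knob(0,.018),.05,-.524)])
E
```

```text
tool stage [-0.0475 -0.1162] z 0.051
[0.001, -0.001, 0.001, 0.005, 0.008, -0.018]
```

The fingers stopped hard at the expected closed position. I'll back off, clear the area and check.

Scaled: -0.15 m is -150, -0.14 m is -140.

>>> creep_tool(
  offsets=[
    {"aperture":0, "d":[-10, 0, 0]},
    {"aperture":0, "d":[-30, 0, 0]},
    {"aperture":0, "d":[-30, 0, 0]},
    {"aperture":0, "d":[-30, 0, -50]},
    {"aperture":0, "d":[-30, 0, -100]},
    {"aperture":0, "d":[-30, -50, -140]},
    {"aperture":0, "d":[-30, -100, -140]},
    {"aperture":0, "d":[-30, -150, -140]},
    {"aperture":0, "d":[-30, -150, -140]},
  ],
)

```text
clock: 13.75
tool_pos: [0.4084, -0.2141, 0.19]
eef_rot: [0.414, 0.91, -0.002, -0.002]
contact_force: [-0.4, 0.7, 0.3]
opening: 0.005
finger_force: 0.0
```

```bash
python3 - <<'E'
from h import *
p,d=snapshot('top'); cv2.imwrite('pics/t5.png',cv2.resize(p[120:265,170:300,::-1],None,fx=4,fy=4,interpolation=2))
hsv=cv2.cvtColor(p,cv2.COLOR_RGB2HSV)
red=((hsv[...,0]<8)|(hsv[...,0]>172))&(hsv[...,1]>150)&(hsv[...,2]>80)
n,l,s,cc=cv2.connectedComponentsWithStats(red.astype(np.uint8))
for i in range(1,n):
    if s[i,4]>15 and 200<cc[i][0]<300:
        q=stage(ray('top',cc[i],.078)[0]); v=q-P0; print(cc[i],q,np.hypot(*v),(np.arctan2(v[1],v[0])+2.094))
E
```

```text
[269.63043478 231.89130435] [-0.06418418 -0.10753265] 0.06951805444222786 0.009127172065752642
[273.14814815 256.40740741] [-0.11238089 -0.12976019] 0.11677268313896752 -0.2598976698201447
```

View pics/t5.png

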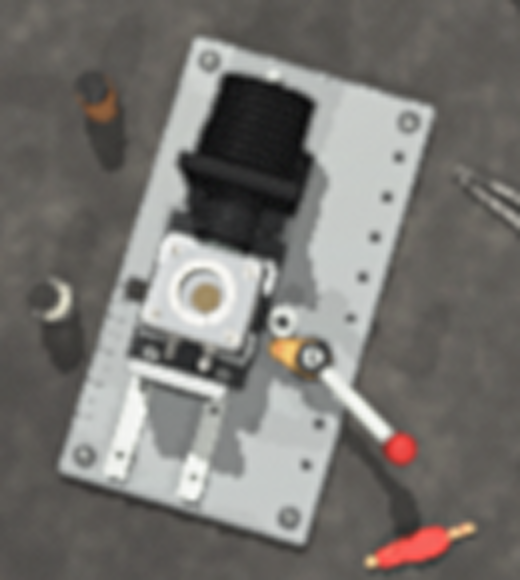

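The crop shows the nose at (285,350), closed behind the roller at (283,320). The knob is at (400,448), which gives an angle of about 0.01 rad. The carriage is home, the cell is seated, and the bystanders haven't moved.

```bash
python3 -c "
from plant import *
print(finish_job())"
```

```text
the job is handed in; nothing more can be done
None
```

The job is handed in (no verdict was printed): the last picture shows the carriage home, the cam lever closed at about 0.01 rad behind the roller, the cell seated in its nest and the bystanders in place, at about 14 s of the 64 s allowed.

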